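# Snap the food tub's lid shut all round

## Task

The lid of the fish-food tub is only laid on: all four of its rim sections still stand up. Press each rim section down until it clicks shut, so that the lid is closed all the way round, then take the hand clear. Leave the tub standing where it is, neither picking it up nor shoving it along, and leave the jar, the ornament and the tong alone.

Things in the scene. Friction and masses are not known exactly. Their poses are not given: they have to be found in the camera images.
- tub: Loose grey tub, 200 x 150 mm (its x, y), about 1 kg, with a white lid; origin at the centre of its underside, z up. The lid's rigid centre panel is 118 x 68 mm, its top 90 mm above the origin. Round it are four white rim sections hinged on the panel's edges, flaps 45 mm deep, 6 mm thick, outer edges standing 11 to 15 mm up; shut, their tops are level with the panel.
- end_far (a joint): Rim section on the tub's +x end, 66 mm wide along y, hinged at x = +60 mm. Value in rad: 0 fully raised (tilted 0.35 up and outward), 0.35 shut and level; starts at 0 to 0.08. It stays where it is left until pressed beyond half way (about 0.17), then snaps shut by itself and stays; it takes about 5 N at its press point.
- end_near (a joint): Rim section on the tub's -x end, 66 mm wide along y, hinged at x = -60 mm. Joint values, stiffness and behaviour as end_far.
- side_left (a joint): Rim section on the tub's +y side, 206 mm long along x, hinged at y = +35 mm. Joint values, stiffness and behaviour as end_far.
- side_right (a joint): Rim section on the tub's -y side, 206 mm long along x, hinged at y = -35 mm. Joint values, stiffness and behaviour as end_far.
- end_far_press (a point): Press point on the top face of the +x end section, mid-width, 28 mm out from its hinge line; moves with the section.
- end_near_press (a point): Press point on the top face of the -x end section, mid-width, 28 mm out from its hinge line; moves with the section.
- side_left_press (a point): Press point on the top face of the +y side section, mid-length, 28 mm out from its hinge line; moves with the section.
- side_right_press (a point): Press point on the top face of the -y side section, mid-length, 28 mm out from its hinge line; moves with the section.
- jar: Bystander: loose closed jar, 60 mm across, 95 mm high; origin at the centre of its underside.
- ornament: Bystander: loose brown ceramic bogwood ornament on a round foot 84 mm across, 95 mm high; origin at the centre of its underside.
- tong: Bystander: loose yellow plastic feeding tong lying flat, about 185 mm long (its x), 45 mm wide, 12 mm high; origin at mid-length on its underside.

How it is judged (in metres and radians):
At the end, for the whole second after the job is handed in: All four rim sections are shut (joint above 0.31 of 0.35 rad); the tub stands upright and at rest within 30 mm of where it started, and the jar, ornament and tong are within 20 mm of where they started (value of joint each of end_far, end_near, side_left, side_right above 0.31 rad and distance of tub from where it was at the start of the episode below 0.03 m and angle between tub's own z axis and vertical below 0.05 rad and linear speed of tub below 0.02 m/s and distance of each of jar, ornament, tong from where it was at the start of the episode below 0.02 m); the robot touches nothing.
It fails at once if the tub is lifted off the shelf (its underside's centre more than 10 mm up) (height (world z) of tub above 0.01 m).
It fails at once if the tub is tipped by more than 0.15 rad (angle between tub's own z axis and vertical above 0.15 rad).
It fails at once if the tub is shoved more than 30 mm from its place (distance of tub from where it was at the start of the episode above 0.03 m).
It fails at once if the jar, the ornament or the tong is moved more than 20 mm (distance of any of jar, ornament, tong from where it was at the start of the episode above 0.02 m).
It also fails if it takes over 45 s, if anything falls off the work surface, if the arm or the gripper's body presses on something with over 40 N, if the wrist force passes 120 N, or if a joint passes its speed limit or range.

## Robot

A 6-joint arm with a two-finger parallel gripper is mounted at the origin on the work surface. World frame = base frame: x ahead of the robot, y to its left, z up, the work surface at z = 0. Lengths are in m, angles in degrees, forces in N, time in s.
With the tool pointing down it reaches from about 0.375 to 0.75 m from the base axis. Payload 9 kg.
Tool frame: the origin (TCP) lies where the fingers leave the gripper's body, on its centre line; the fingertips stand 73 mm ahead of it and the grasp point (between the pads) lies 54 mm ahead of it (robot.tip_reach is the distance from the TCP to the fingertips, in m); z points along the fingers, y is the direction in which the jaws open and shut (so a half turn about z gives the same grasp; the last joint's range is limited). The gripper opens to 85 mm and grips with 20 to 120 N. Pads are 22 mm wide; open, the fingers measure 114 mm over their backs; the gripper's body (76 mm by 85 mm) begins 54 mm behind the grasp point. The pads swing forward as they close: fully open they stand 13 mm farther back than shut.
Start: joints at [60.865, 5.964, 5.575, 89.605, 0, 77.527], TCP at [0.172, 0.575, 0.304] pointing down, gripper open.
Joint ranges: [-171.21, 171.21], [-48.23, 106.86], [-62.78, 66.21], [-105.2, 120.99], [-86.42, 89.51], [-180, 180]. Speed limits (degrees/s): [127.2, 127.2, 147.25, 180, 180, 180].

## Interface

Orientations are given as [roll, pitch, yaw] about the fixed x, y, z axes, in that order (R = Rz(yaw) Ry(pitch) Rx(roll)).
In Python, from plant import robot gives the robot as it stands. Calls block until the motion is done:
- robot.move_pose(position, orientation): joint-space move of the TCP to a pose.
- robot.line_to(position, vel=0.15, rotation=None, guard=None): straight line of the TCP; rotation=None keeps the orientation; vel is the mean speed in m/s. With guard (N) it stops when the force on the tool has changed by that much, and returns True; else False.
- robot.goto_joints(angles): joint-space move.
- robot.set_gripper(opening): finger opening in m; the grip force is fixed at half the most; returns when the fingers have stopped.
- robot.pause(seconds).
- robot.ik(position, orientation): joint angles nearest the present ones, or None.
- robot.observe(): the state.
- robot.grab_frame(name): name is "side" or "top"; returns the picture (480x640x3 uint8, blue, green, red); there is no depth.
- robot.get_calibration(name): a dict with "vertical_fov" (degrees; the focal length in pixels is half the picture's height over the tangent of half this angle, whatever the lens; pixels are square), "cx", "cy" (the principal point, pixels), "rvec" (rotation vector, rad) and "tvec" (3), from world to camera coordinates, as OpenCV has them. Camera axes: x right, y down, z forward; pixel columns grow to the right and rows downward; lengths in m; the calibration is good to about 2 mm. A picture is of the moment at which its call begins. get_calibration takes no time and is no camera call.
A pose or a line that the arm cannot do raises robot.IKError and nothing moves.
- robot.job_done(): hands the job in, once; it reports no verdict.
The state is a dict: "time": time; "q": joint angles; "qvel": joint speeds; "joint_torque": joint torques, N m; "tool_pos": TCP position; "tcp_rot": TCP orientation; "ft_force": force on the tool from outside, world axes, zero at the start; "torque": the same for the moment, N m; "gripper_width": finger opening in m.
Only numpy, scipy, OpenCV 4.12 (cv2) and the standard library are available. Lean on these libraries where they do the work, as an engineer would, in place of code of your own. Each camera call takes 0.05 s, during which the arm holds its last target. There are 200 camera calls.

## Working session

There is one attempt and no reset: what is moved stays moved. The work goes in short steps, each a Python script; the robot and the scene stay as the last script left them, time stands still between calls to the robot, and variables do not carry over. Pictures are saved under pics/ and viewed, about 8 in all and at most 12, crops included, and the job is handed in when it is done.

```bash
mkdir -p pics; ls
python3 - <<'E'
from plant import robot
import cv2
for n in("top","side"):
    cv2.imwrite(f"pics/{n}0.png",robot.grab_frame(n)); print(n,robot.get_calibration(n))
print(robot.observe())
E
```

```text
pics
top {'vertical_fov': 50.88545935472488, 'cx': 313.62953387045553, 'cy': 239.58422531966318, 'rvec': array([ 2.10495719, -2.12777614,  0.15675597]), 'tvec': array([0.06990348, 0.61288715, 0.74733751])}
side {'vertical_fov': 51.204693864229895, 'cx': 319.6844623423006, 'cy': 246.08272548906467, 'rvec': array([ 1.00962611, -2.44480253,  1.0613707 ]), 'tvec': array([0.45150216, 0.33484188, 0.64973367])}
{'time': 0.1, 'q': array([ 6.08648310e+01,  5.99700604e+00,  5.53236826e+00,  8.96056008e+01,
       -2.83853019e-04,  7.75285929e+01]), 'qvel': array([-0.00338521, -0.06155584,  0.12679076, -0.01635068,  0.07976489,
       -0.01664745]), 'joint_torque': array([ 6.66995926e-03, -5.58210003e+01,  5.04718387e+01,  1.32267026e-02,
       -2.71723566e-04,  8.49710403e-06]), 'tool_pos': array([0.17191882, 0.57461841, 0.30318975]), 'tcp_rot': array([-1.79931358e+02, -1.48910208e-02,  1.63336229e+02]), 'ft_force': array([-0.17769711,  0.55054696,  1.07996861]), 'torque': array([-0.01752987,  0.02364717, -0.01823475]), 'gripper_width': 0.08539483772369051}
```

View pics/top0.png

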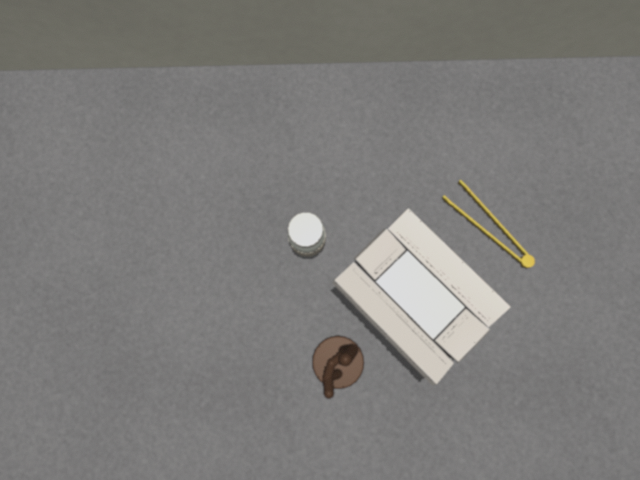

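View pics/side0.png

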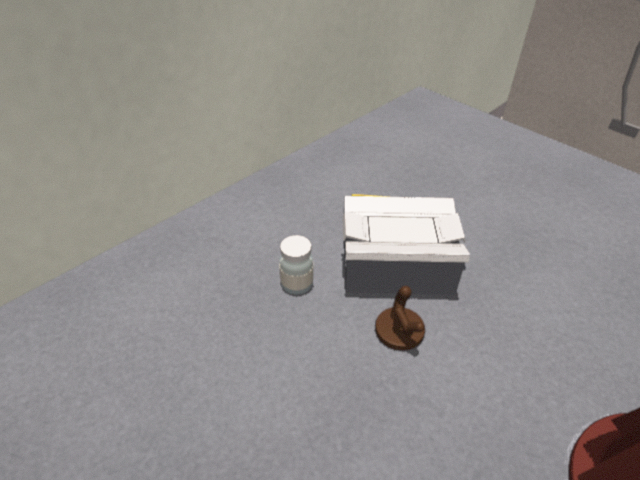

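The top view shows the lid panel with corners near (403,251), (465,303), (436,340) and (376,281). The jar is at (306,235), the ornament at (338,362), and the tong is to the upper right. The side view agrees, with all four sections up. Next I'll get the corners accurately and check them against the known sizes.

```bash
cat > h.py <<'E'
import numpy as np, cv2
from plant import robot
def cam(n):
    c=robot.get_calibration(n); f=240/np.tan(np.radians(c["vertical_fov"]/2))
    return np.array([[f,0,c["cx"]],[0,f,c["cy"]],[0,0,1]]),np.array(c["rvec"]),np.array(c["tvec"])
def back(n,px,z):
    K,r,t=cam(n); R=cv2.Rodrigues(r)[0]; o=-R.T@t
    d=np.c_[np.array(px,float),np.ones(len(px))]@np.linalg.inv(K).T@R
    return o+d*((z-o[2])/d[:,2])[:,None]
def proj(n,P):
    K,r,t=cam(n); return cv2.projectPoints(np.array(P,float),r,t,K,None)[0][:,0]
E
python3 - <<'E'
from h import *
im=cv2.imread("pics/top0.png")
# panel is brighter/bluer than flaps
m=((im.min(2)>205)&(im[...,2].astype(int)-im[...,0]<8)).astype(np.uint8)
n,l,s,c=cv2.connectedComponentsWithStats(m)
i=l[295,420]; print(s[i],c[i])
rect=cv2.minAreaRect(np.argwhere(l==i)[:,::-1].astype(np.float32))
for p in (cv2.boxPoints(rect),[(403,251),(465,303),(436,340),(376,281)]):
    w=back("top",p,.09); print(np.round(p),w.round(4).tolist(),np.linalg.norm(np.roll(w,-1,0)-w,axis=1).round(4),w.mean(0))
# outer corners ~z .103
w=back("top",[(409,209),(509,307),(434,384),(335,281)],.098);print(w.round(3).tolist(),np.linalg.norm(np.roll(w,-1,0)-w,axis=1).round(4),w.mean(0))
print(back("top",[(306,229)],.095),back("top",[(338,362)],.01),back("top",[(445,198),(528,261)],.006))
p=back("top",cv2.boxPoints(rect),.09); print(proj("side",p).round(0).tolist(), robot.tip_reach)
cv2.imwrite("pics/c.png",cv2.resize(np.hstack([im[200:390,320:520]]),None,fx=3,fy=3,interpolation=2))
E
```

```text
[ 377  252   86   85 3395] [419.84005891 294.24300442]
[[377. 282.]
 [407. 251.]
 [463. 307.]
 [433. 338.]] [[0.5426, -0.031, 0.09], [0.588, -0.0782, 0.09], [0.5036, -0.1569, 0.09], [0.4599, -0.1101, 0.09]] [0.0655 0.1154 0.064  0.1144] [ 0.52353501 -0.09403459  0.09      ]
[[403 251]
 [465 303]
 [436 340]
 [376 281]] [[0.5881, -0.0722, 0.09], [0.5094, -0.1601, 0.09], [0.4563, -0.115, 0.09], [0.5433, -0.0303, 0.09]] [0.118  0.0698 0.1214 0.0613] [ 0.52429345 -0.09439765  0.09      ]
[[0.651, -0.083, 0.098], [0.503, -0.221, 0.098], [0.395, -0.107, 0.098], [0.543, 0.031, 0.098]] [0.2029 0.1565 0.2027 0.1565] [ 0.52301269 -0.09499899  0.098     ]
[[0.62295173 0.07362741 0.095     ]] [[0.4209772  0.02694046 0.01      ]] [[ 0.69120539 -0.15951768  0.006     ]
 [ 0.58156735 -0.29020591  0.006     ]]
[[370.0, 240.0], [368.0, 216.0], [430.0, 218.0], [435.0, 241.0]] 0.0726
```

View pics/c.png

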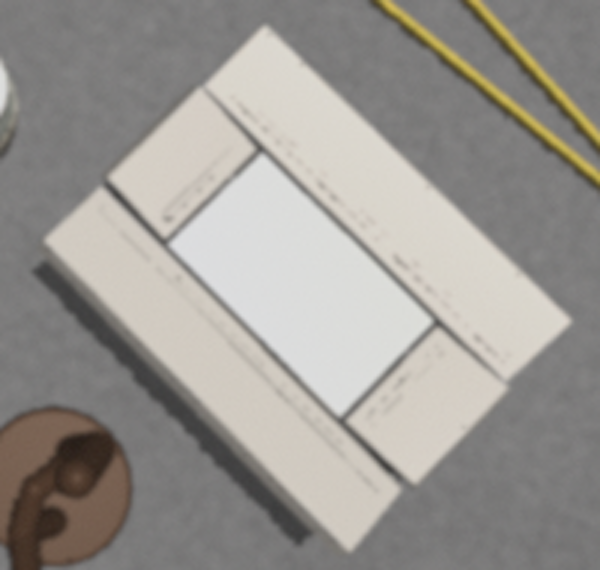

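The sizes check out: panel about 116 x 67 mm, outer 203 x 156 mm raised, and the side view projection agrees. The tub centre is at (0.5235, -0.094) with its long axis at about 43°. Next I'll press the first section under a force guard.

```bash
cat >> h.py <<'E'
C=np.array([.5235,-.0943]); a=np.radians(43); u=np.array([np.cos(a),np.sin(a)]); v=np.array([-u[1],u[0]])
PTS={"v+":C+.063*v,"u+":C+.088*u,"v-":C-.063*v,"u-":C-.088*u}
def press(k,ori):
    p=PTS[k]; T=robot.tip_reach
    robot.line_to([*p,.125+T],vel=.15,rotation=ori)
    hit=robot.line_to([*p,.088+T],vel=.025,guard=14)
    s=robot.observe(); print(k,"hit",hit,"tip z",round(s["tool_pos"][2]-T,4),"F",s["ft_force"].round(1),"t",round(s["time"],1))
    robot.line_to([*p,.125+T],vel=.1)
E
python3 - <<'E'
from h import *
robot.set_gripper(0)
best=[180,0,43]
for y in (43,-47,133,-137):
    q=robot.ik([*C,.25],[180,0,y]); print(y,None if q is None else np.round(q,0))
    if q is not None and abs(q[5])<120: best=[180,0,y]
print(best)
robot.move_pose([*PTS["v+"],.25],best)
press("v+",best)
cv2.imwrite("pics/s1.png",robot.grab_frame("side"))
print(robot.observe()["time"],robot.tip_reach)
E
```

```text
43 [-24.  -6. -12.  84.   0. 113.]
-47 [ -24.   -6.  -12.   84.    0. -157.]
133 [-24.  -6. -12.  84.   0.  23.]
-137 [-24.  -6. -12.  84.   0. -67.]
[180, 0, -137]
v+ hit True tip z 0.0899 F [-1.5 -0.1  6.4] t 5.2
5.7083 0.0726
```

View pics/s1.png

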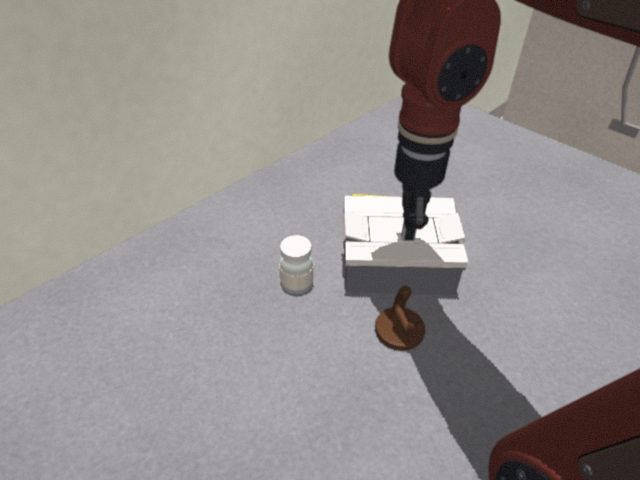

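The front section now lies flat, with its outer edge down to row ~265, and the tub hasn't moved (edges still at columns 345–465). On to the other three.

Run:
```python
from h import *
o=[180,0,-137]
for k in("u+","v-","u-"): press(k,o)
robot.line_to([.459,-.154,.30],vel=.2)
robot.move_pose([.172,.575,.304],[180,0,163])
t=robot.grab_frame("top"); s=robot.grab_frame("side")
a=cv2.resize(t[170:410,280:550],(540,480)); b=cv2.resize(s[180:360,270:480],None,fx=1.2,fy=1.2)
cv2.imwrite("pics/e1.png",cv2.resize(s[180:360,270:480],None,fx=3,fy=3,interpolation=2))
d=cv2.hconcat([cv2.imread("pics/top0.png")[170:410,280:550],t[170:410,280:550]]); cv2.imwrite("pics/e2.png",cv2.resize(d,None,fx=1.45,fy=1.45))
print(robot.observe()["time"])
```

```text
u+ hit True tip z 0.0898 F [-1.7 -0.3  5.3] t 7.9
v- hit True tip z 0.09 F [-1.3  1.   6.8] t 10.6
u- hit True tip z 0.0898 F [-1.   0.1  5.6] t 13.3
17.3333
```

View pics/e1.png

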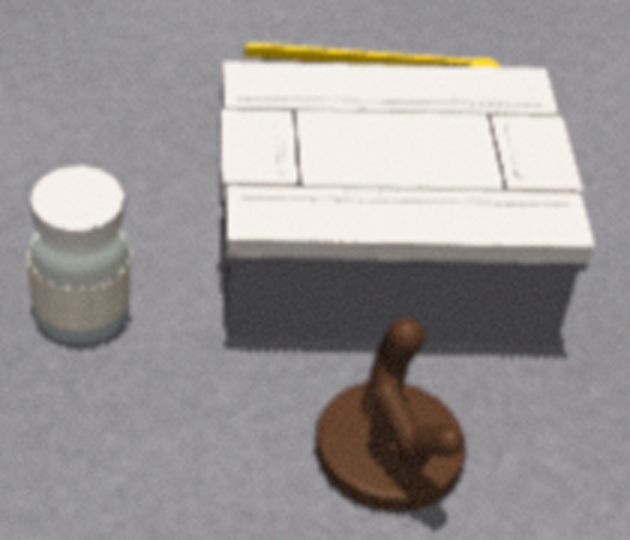

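View pics/e2.png

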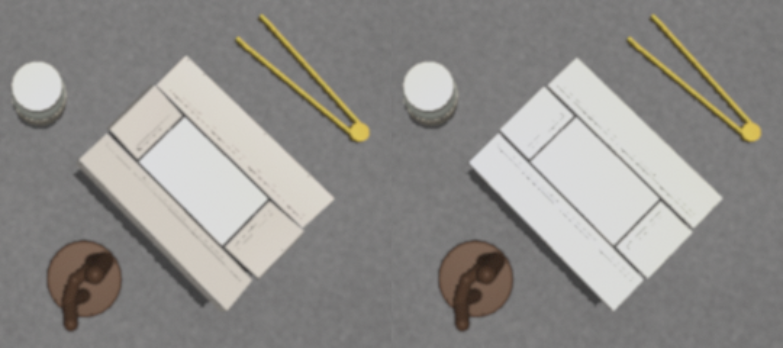

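The four sections now have the panel's shade and lie level with it. The tub (panel centre unchanged), jar, ornament and tong are where they were.

```bash
python3 -c "
from plant import robot
robot.job_done()"
```

```text
the job is handed in; nothing more can be done
```

I pressed all four rim sections down with the closed fingertips, took the hand clear and handed the job in at about 17 s of the 45 s allowed. The hand-in itself reports no verdict.

- **Presses:** each one stopped on the 14 N force guard with the fingertips at z = 0.0898–0.0900 m. That matches the 90 mm height of the lid's centre panel.
- **Final pictures:** both the top and side views show all four sections level with the panel. The tub, jar, ornament and tong look unmoved compared with the first pictures; I judged this by eye and did not measure it again.
- **Failed or disagreeing checks:** none.

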